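Bring the jigger round to the front of the bar turntable

ROBOT

A 7-joint arm with a two-finger parallel gripper is mounted at the origin on a cart in front of the work surface, level with it; the furniture and walls round the work are solid. World frame = base frame: x ahead of the robot, y to its left, z up, the work surface at z = 0. Lengths are in m, angles in rad, forces in N, time in s.
With the tool pointing down it reaches from about 0.4 to 0.85 m from the base axis. Payload 10.4 kg.
Tool frame: the origin (TCP) lies between the finger pads; the fingertips stand manip.finger_overhang ahead of it and the grasp point (between the pads) lies 11 mm behind it (manip.finger_overhang is the distance from the TCP to the fingertips, in m); x points along the fingers, z is the direction in which the jaws open and shut, and the axes are right-handed (so a half turn about x gives the same grasp; the last joint's range is limited). The gripper opens to 85 mm and grips with 20 to 120 N. Pads are 22 mm wide; open, the fingers measure 114 mm over their backs; the gripper's body (76 mm by 85 mm) begins 54 mm behind the grasp point. The pads swing forward as they close: fully open they stand 13 mm farther back than shut.
Start: joints at [1.21, 0.332, -0.065, 1.46, 0.022, 1.35, -0.088], TCP at [0.207, -0.59, 0.239] pointing down, gripper open.
Joint ranges: [-2.6, 2.6], [-0.5, 2.12], [-1.47, 1.34], [0.16, 2.42], [-1.27, 4.41], [0.06, 2.06], [-2.6, 2.6]. Speed limits (rad/s): [2.22, 2.22, 2.79, 2.79, 3.14, 3.14, 3.14].

INTERFACE

Orientations are given as a unit quaternion [x, y, z, w].
In Python, from workcell import get_obs, camera, workorder, manip gives the robot as it stands. The module is installed in compiled form; this text tells all that it offers.
- The arm moves only by the tool play_rows, never from a script. Its argument "increments" is text: rows parted by semicolons, each of 4 numbers parted by spaces: the shift along the tool's x, y, z in m, then the turn about the tool's x in rad. A call has 1 to 20 rows; each row shifts and turns the pose as measured when the row begins, along the tool's axes as they then stand; what a row does not reach is not made up. A row lasts 1/10 s, in which the tool goes at most 50 mm and 8.59 degrees, less where a joint would pass 70% of its speed; a pose out of reach is approached as far as the arm can. A call is refused whole if a number of a shift passes 0.05 or a number of a turn 0.15, either way. A call with a gripper value outside its range is refused whole. "hand" is the gripper command: -1 is fully open, 1 is shut, values between are in proportion, set as the call begins (left out, the last holds). The fingers move at their own pace and stop on an object; "squeeze" is the grip in N (left out, the last holds). Time passes only in rows, so rows that do not move let the fingers close. It gives the time, the measured TCP pose, the force and the opening at its end, in the units of the state.
- get_obs(): the state, without advancing time (a new reading comes with each control period).
- camera(name): name is "side" or "top" or "wrist"; returns a dict with "img" (480x640x3 uint8, blue, green, red), "fov_y" (degrees; the focal length in pixels is half the picture's height over the tangent of half this angle, whatever the lens; pixels are square), "cx", "cy" (the principal point, pixels), "R" (3x3) and "t" (3): a world point X has camera coordinates R X + t; the wrist camera has in their place "tool_from_camera" (4x4, takes a point from camera to tool coordinates, whose origin is the TCP and whose axes are the tool frame's). Camera axes: x right, y down, z forward; pixel columns grow to the right and rows downward; lengths in m; the calibration is good to about 2 mm. A picture is of the moment at which its call begins: read the wrist's pose just before it. There is no depth.
- workorder.hand_in(): hands the job in, once; it reports no verdict.
The state is a dict: "clock": time; "joint_pos": joint angles; "joint_velocities": joint speeds; "tau": joint torques, N m; "position": TCP position; "ee_rot": TCP orientation; "ft_force": force on the tool from outside, world axes, zero at the start; "torque": the same for the moment, N m; "grip_width": opening from 0.0 (shut) to 1.0 (fully open).
Only numpy, scipy, OpenCV 4.12 (cv2) and the standard library are available. Lean on these libraries where they do the work, as an engineer would, in place of code of your own. Each camera call takes 0.05 s, during which the arm holds its last target.

TASK

Gently spin the turntable by pushing the pegs on its rim with a fingertip until the metal jigger has come round to the front, in line with the tongue that sticks out of the stand, and leave it resting there. Touch none of the things that stand on the turntable: they ride along upright; nothing is lifted, and the lid, brush and spoon round it stay where they are.

Things in the scene. Friction and masses are not known exactly. Their poses are not given: they have to be found in the camera images.
- board: fixed light wooden board, 400 x 515 x 26 mm, laid flat over the towel on the freezer; everything of the task stands on it. Origin: centre of its underside at z = 0; its top is at z = 0.026
- stand: fixed dark metal foot of the turntable: a disc of radius 92 mm hidden under the plate, with a flat tongue, 22 mm wide, 8 mm high, that comes out under the plate's edge and ends in a round pad 28 mm across. The tongue marks the front and points roughly towards the robot. Origin: on the turning axis, at the board's top; its -x axis points along the tongue
- pointer (a point): top centre of the round pad at the end of the tongue, 168 mm from the turning axis, 10 mm above the board's top
- turntable: round wooden plate, radius 140 mm, 12 mm thick, with a dark rubber mat; turns about the vertical axis of the stand without end either way, needs 0.2 N m (under 2 N at a peg), stops where it is left, coasting a degree or two at most after a slow push. Origin: on the axis, at the plate's underside, 17 mm above the board; things stand on its top, 29 mm above the board. Its yaw tells how far it has turned
- peg0 (a point): top of one of six alike upright steel finger pegs on the turntable's rim, the one on the turntable's own +x axis; the others follow every 60 degrees. All stand 130 mm from the axis, are 13 mm thick with a 15 mm head (20 mm at the foot), reach from the plate's top (29 mm above the board) to 99 mm above the board, and turn with the plate
- jigger: pale metal hourglass-shaped bar measure (two cones tip to tip, open at the top), 44 mm across, 74 mm high, narrow waist; stands loose on the turntable about 58 mm from the axis. Origin: centre of its underside, z up
- tin: small closed food tin with a paper label, a plain cylinder 57 mm across, 72 mm high; stands loose on the turntable about 58 mm from the axis. Origin: centre of its underside
- flask: small black flask with a stepped cap, 57 mm across, 74 mm high; stands loose on the turntable about 58 mm from the axis. Origin: centre of its underside
- tea_glass: small straight clear glass, upside down, 62 mm across, 63 mm high; stands loose on the turntable about 58 mm from the axis. Origin: centre of its underside
- brush: black-handled cleaning brush with pale bristles, 134 x 21 x 17 mm, loose on the board left of the turntable; bystander. Origin: centre of its underside
- lid: white takeaway cup lid, 91 mm across, 15 mm high, loose on the board right of the turntable; bystander. Origin: centre of its underside
- spoon: teaspoon, 137 x 28 x 13 mm, loose on the board behind and right of the turntable; bystander. Origin: centre of its underside

How it is judged:
On the way:
1. the fingers push the turntable (contact force between the fingers and turntable above 0.2 N), for 0.1 s.
At the end, for the whole second after the job is handed in: The jigger stands on the turntable on the tongue's side of the axis, its centre within 12 mm sideways of the tongue's centre line; turntable and jigger are at rest; all four things stand upright on the plate within 80 mm of its axis; brush, lid and spoon are within 20 mm of where they lay (x of jigger in the frame of stand below -0.04 m and y of jigger in the frame of stand between -0.012 and 0.012 m and angular speed of turntable below 0.05 rad/s and angle between each of jigger, tin, flask, tea_glass's own z axis and vertical below 0.1 rad and horizontal distance between each of jigger, tin, flask, tea_glass and turntable below 0.08 m and z of jigger in the frame of turntable between 0.008 and 0.016 m and z of tin in the frame of turntable between 0.008 and 0.016 m and z of flask in the frame of turntable between 0.008 and 0.016 m and z of tea_glass in the frame of turntable between 0.008 and 0.016 m and linear speed of jigger below 0.02 m/s and distance of each of brush, lid, spoon from where it was at the start of the episode below 0.02 m); the robot touches nothing.
It fails at once if the robot touches a thing that stands on the turntable (contact force between any of the fingers, the arm and jigger above 0.5 N or contact force between any of the fingers, the arm and tin above 0.5 N or contact force between any of the fingers, the arm and flask above 0.5 N or contact force between any of the fingers, the arm and tea_glass above 0.5 N).
It fails at once if a thing on the turntable is lifted or tipped (height (world z) of any of jigger, tin, flask, tea_glass above 0.071 m or angle between any of jigger, tin, flask, tea_glass's own z axis and vertical above 0.35 rad).
It fails at once if the brush, lid or spoon is moved more than 20 mm (distance of any of brush, lid, spoon from where it was at the start of the episode above 0.02 m).
It fails at once if the fingers load the turntable with more than 30 N (not gentle, or a peg squeezed) (contact force between the fingers and turntable above 30 N).
It also fails if it takes over 58 s, if anything falls off the work surface, if the arm or the gripper's body presses on something with over 40 N, if the wrist force passes 120 N, or if a joint passes its speed limit or range.

## Working session

There is one attempt and no reset: what is moved stays moved. The work goes in short steps, Python scripts to look and compute and a tool call to move; the robot and the scene stay as the last step left them, time stands still between calls to the robot, and variables do not carry over. Pictures are saved under pics/ and viewed, and the job is handed in when it is done.

Besides the shell and the picture viewer there is one more tool, called after "Request:" by a JSON object that holds its "method" and its "body", one argument or row to a line. play_rows: Moves the arm, as the interface text tells. Its arguments: {"type":"object","properties":{"increments":{"type":"string"},"hand":{"type":"number"},"squeeze":{"type":"number"}},"required":["increments"]}

```bash
mkdir -p pics; python3 - <<'E'
from workcell import get_obs, camera, manip
import cv2,numpy as np
o=get_obs(); print({k:np.round(v,3) for k,v in o.items()}); print(manip.finger_overhang)
for n in("top","side"):
    c=camera(n); cv2.imwrite(f"pics/{n}0.png",c["img"]); print(n,c["fov_y"],c["cx"],c["cy"],np.round(c["R"],3).tolist(),np.round(c["t"],3))
E
```

```text
{'clock': np.float64(0.0), 'joint_pos': array([ 1.21 ,  0.333, -0.065,  1.461,  0.022,  1.35 , -0.089]), 'joint_velocities': array([ 0.001, -0.001, -0.001,  0.   , -0.002, -0.   ,  0.   ]), 'tau': array([ 0.0000e+00, -6.2544e+01,  4.9000e-02, -3.9161e+01,  1.6000e-02,
        1.0000e-02,  0.0000e+00]), 'position': array([ 0.207, -0.589,  0.239]), 'ee_rot': array([ 0.409,  0.577, -0.409,  0.576]), 'ft_force': array([ 0.329, -0.312, -0.501]), 'torque': array([ 0.003, -0.031,  0.019]), 'grip_width': np.float64(1.003)}
0.008
top 42.39825717155268 316.676791816151 236.72356794340158 [[-0.014, -1.0, 0.023], [-0.992, 0.011, -0.125], [0.125, -0.025, -0.992]] [0.009 0.576 1.061]
side 49.41272416549914 321.04839390804807 246.11121395243836 [[0.988, -0.157, -0.004], [-0.062, -0.364, -0.929], [0.144, 0.918, -0.37]] [-0.565  0.155  0.949]
```

View pics/top0.png

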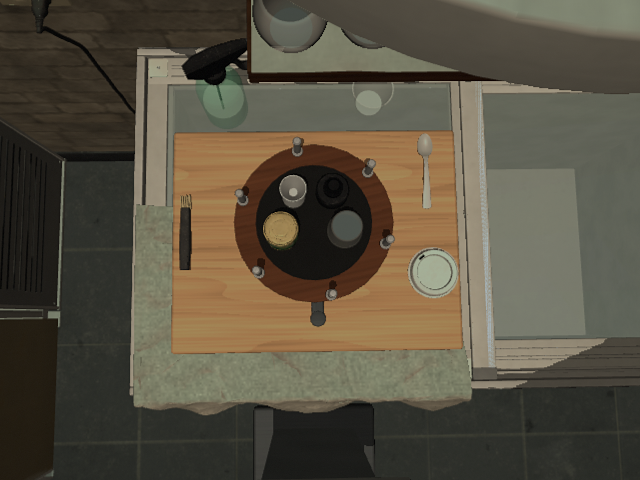

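View pics/side0.png

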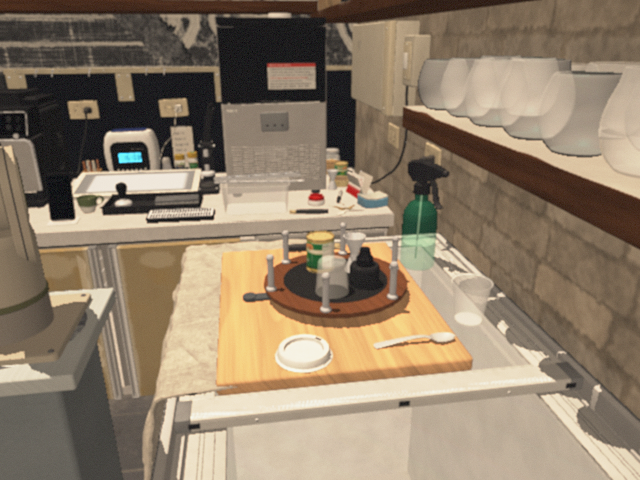

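```bash
cat > h.py <<'E'
from workcell import get_obs, camera
import cv2,numpy as np
from scipy.spatial.transform import Rotation as Ro
def ray(c,u,v,z):
    f=240/np.tan(np.radians(c["fov_y"])/2)
    d=np.array([(u-c["cx"])/f,(v-c["cy"])/f,1]); R=np.array(c["R"]);t=np.array(c["t"])
    o=-R.T@t; w=R.T@d; return o+w*(z-o[2])/w[2]
def proj(c,X):
    f=240/np.tan(np.radians(c["fov_y"])/2); p=np.array(c["R"])@X+c["t"]; return np.array([c["cx"]+f*p[0]/p[2],c["cy"]+f*p[1]/p[2]])
E
python3 - <<'E'
from h import *
c=camera("top"); im=c["img"]
cv2.imwrite("pics/crop.png",cv2.resize(im[125:335,215:415],None,fx=2.8,fy=2.8,interpolation=cv2.INTER_CUBIC))
hsv=cv2.cvtColor(im,cv2.COLOR_BGR2HSV)
# mat: dark + plate brown
g=im.astype(int)
plate=((g.max(2)<120)).astype(np.uint8); plate[:135]=0;plate[306:]=0;plate[:,:215]=0;plate[:,:]*=1;plate[:,405:]=0
n,l,s,ce=cv2.connectedComponentsWithStats(plate); k=1+np.argmax(s[1:,4]); print(s[k],ce[k])
ct=max(cv2.findContours((l==k).astype(np.uint8),cv2.RETR_EXTERNAL,cv2.CHAIN_APPROX_NONE)[0],key=cv2.contourArea)
P=np.array([ray(c,*p[0],0.055)[:2] for p in ct]).astype(np.float32)
# robust circle
from scipy.optimize import least_squares
r=least_squares(lambda q:np.hypot(P[:,0]-q[0],P[:,1]-q[1])-q[2],[*P.mean(0),.14],loss="soft_l1",f_scale=.002);print("axis fit",r.x)
for nm,u,v,z in [("pad",318,319,.036),("p_a",297.5,141,.125),("p_b",371,163,.125),("p_c",390,238,.125),("p_d",332,293,.125),("p_e",256,269,.125),("p_f",238,194,.125),("jig",292,185,.129)]:
    X=ray(c,u,v,z); d=X[:2]-r.x[:2]; print(nm,X.round(3),np.hypot(*d).round(3),np.degrees(np.arctan2(d[1],d[0])).round(1))
E
```

```text
[  234   137   161   169 18740] [315.01824973 222.56990395]
axis fit [0.60106872 0.00712383 0.13860549]
pad [0.432 0.002 0.036] 0.169 -178.1
p_a [0.726 0.034 0.125] 0.127 11.9
p_b [ 0.687 -0.088  0.125] 0.128 -47.7
p_c [ 0.562 -0.116  0.125] 0.129 -107.7
p_d [ 0.474 -0.019  0.125] 0.13 -168.2
p_e [0.514 0.103 0.125] 0.129 132.4
p_f [0.637 0.132 0.125] 0.13 73.8
jig [0.651 0.043 0.129] 0.061 36.1
```

View pics/crop.png

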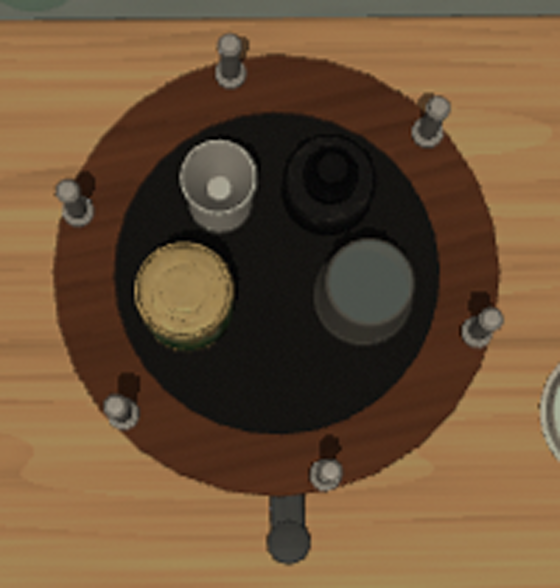

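```bash
python3 - <<'E'
from h import *
c=camera("top"); ax=np.array([.6005,.0075])
for n,u,v,z in[("jig",293.2,188.2,.129),("jigbase",293.5,204,.055),("pad",318,318.5,.036)]:
    X=ray(c,u,v,z);d=X[:2]-ax;print(n,X.round(4),np.hypot(*d),np.degrees(np.arctan2(d[1],d[0])))
print("shelf", [ray(c,315,78,z).round(2) for z in(.1,.3,.5,.7)])
R=Ro.from_quat(get_obs()["ee_rot"]).as_matrix(); print(R.round(3))
for nm in "yz":
    a=R[:,1 if nm=="y" else 2]; print(nm,np.degrees(np.arctan2(a[1],a[0])))
o=get_obs(); print(R.T@(np.array([.655,.125,.239])-o["position"]))
E
```

```text
jig [0.6453 0.0413 0.129 ] 0.0561257656616178 37.08609641342302
jigbase [0.6324 0.042  0.055 ] 0.0469900108048023 47.28865498999376
pad [0.4328 0.0015 0.036 ] 0.16783395521182146 -177.95519312775838
shelf [array([0.84, 0.  , 0.1 ]), array([0.77, 0.01, 0.3 ]), array([0.69, 0.01, 0.5 ]), array([0.61, 0.02, 0.7 ])]
[[-0.     0.943  0.331]
 [ 0.001  0.331 -0.943]
 [-1.    -0.    -0.001]]
y 19.353898539747853
z -70.64610396986723
[ 2.20705119e-04  6.59423134e-01 -5.25679171e-01]
```

Request:
{"method": "play_rows", "body": {
  "increments": "0 0.03 -0.024 0;0 0.032 -0.025 0;0 0.032 -0.025 0;0 0.032 -0.025 0;0 0.032 -0.025 0;0 0.032 -0.025 0;0 0.032 -0.025 0;0 0.032 -0.025 0;0 0.032 -0.025 0;0 0.032 -0.025 0;0 0.032 -0.025 0;0 0.032 -0.025 0;0 0.032 -0.025 0;0 0.032 -0.025 0;0 0.032 -0.025 0;0 0.032 -0.025 0;0 0.032 -0.025 0;0 0.032 -0.025 0;0 0.032 -0.025 0;0 0.02 -0.015 0",
  "hand": 1,
  "squeeze": 20
}}

```text
clock: 2.2
position: [0.6492, 0.1005, 0.2348]
ee_rot: [0.411, 0.575, -0.413, 0.574]
ft_force: [-0.5, 1.1, -0.1]
grip_width: -0.0
```

Request:
{"method": "play_rows", "body": {
  "increments": "0 0 0 0.1;0 0 0 0.1;0 0 0 0.1;0 0 0 0.1;0 0 0 0.1;0 0 0 0.1;0 0 0 0.1;0 0 0 0.1;0 0 0 0.1;0 0 0 0"
}}

```text
clock: 3.2
position: [0.6489, 0.1068, 0.23]
ee_rot: [-0.623, -0.331, 0.629, -0.327]
ft_force: [-0.0, 0.1, 0.2]
grip_width: -0.002
```

```bash
cat >> h.py <<'E'
ax=np.array([.6005,.0075])
def st(tx=None,ty=None,tz=None):
    o=get_obs();R=Ro.from_quat(o["ee_rot"]).as_matrix();p=o["position"];d=p[:2]-ax
    print("t",o["clock"].round(2),"p",p.round(4),"r",np.hypot(*d).round(4),"phi",np.degrees(np.arctan2(d[1],d[0])).round(1),"yawy",np.degrees(np.arctan2(R[1,1],R[0,1])).round(1),"xax",R[:,0].round(3),"F",o["ft_force"].round(2),"w",o["grip_width"].round(3),"q",o["joint_pos"].round(2))
    if tx is not None: print("local",(R.T@(np.array([tx,ty,tz])-p)).round(4))
    return o
E
python3 - <<'E'
from h import *
st(.671,.12,.1)
cv2.imwrite("pics/t1.png",camera("top")["img"]);cv2.imwrite("pics/s1.png",camera("side")["img"])
E
```

```text
Traceback (most recent call last):
  File "h.py", line 13, in st
    print("t",o["clock"].round(2),"p",p.round(4),"r",np.hypot(*d).round(4),"phi",np.degrees(np.arctan2(d[1],d[0])).round(1),"yawy",np.degrees(np.arctan2(R[1,1],R[0,1])).round(1),"xax",R[:,0].round(3),"F",o["ft_force"].round(2),"w",o["grip_width"].round(3),"q",o["joint_pos"].round(2))
              ^^^^^^^^^^^^^^^^
AttributeError: 'float' object has no attribute 'round'
```

```bash
sed -i 's/o\["clock"\].round(2)/round(float(o["clock"]),2)/; s/o\["grip_width"\].round(3)/round(float(o["grip_width"]),3)/' h.py
python3 - <<'E'
from h import *
st(.671,.12,.1)
cv2.imwrite("pics/t1.png",camera("top")["img"]);cv2.imwrite("pics/s1.png",camera("side")["img"])
E
```

```text
t 3.2 p [0.6489 0.1068 0.23  ] r 0.1104 phi 64.0 yawy -34.6 xax [-0.011  0.002 -1.   ] F [-0.01  0.13  0.23] w -0.002 q [ 0.09  0.45 -0.45  1.35  0.19  1.39 -2.53]
local [ 0.1298  0.012  -0.024 ]
```

View pics/t1.png

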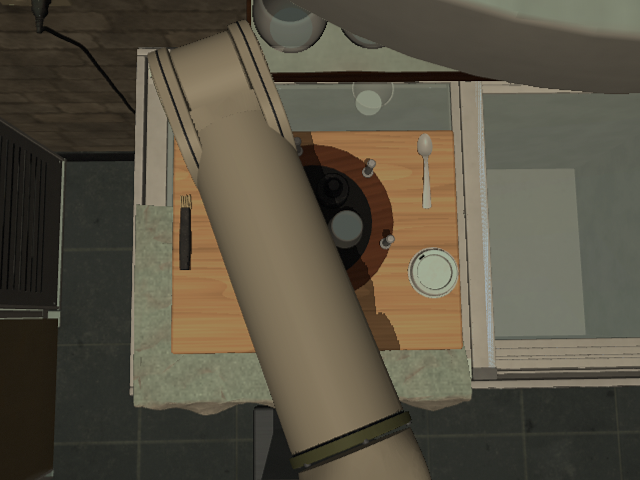

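View pics/s1.png

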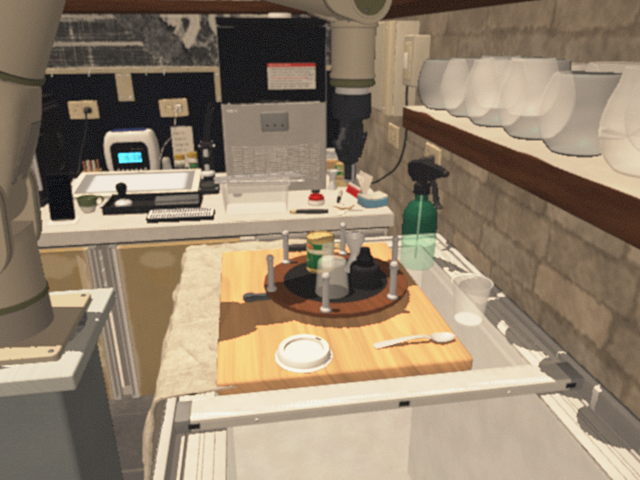

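Request:
{"method": "play_rows", "body": {
  "increments": "0 0.005 -0.01 -0.1;0 0.005 -0.01 -0.05;0 0.003 -0.005 0;0 0 0 0"
}}

```text
clock: 3.7
position: [0.6733, 0.1218, 0.2296]
ee_rot: [-0.593, -0.383, 0.599, -0.378]
ft_force: [0.4, 0.5, -0.4]
grip_width: 0.001
```

```bash
python3 - <<'E'
from h import *
st(.671,.12,.1)
cv2.imwrite("pics/w1.png",camera("wrist")["img"])
E
```

```text
t 3.7 p [0.6733 0.1218 0.2296] r 0.1355 phi 57.5 yawy -25.0 xax [-0.011  0.001 -1.   ] F [ 0.42  0.52 -0.36] w 0.001 q [ 0.07  0.52 -0.47  1.26  0.22  1.42 -2.39]
local [1.296e-01 1.000e-04 2.100e-03]
```

View pics/w1.png

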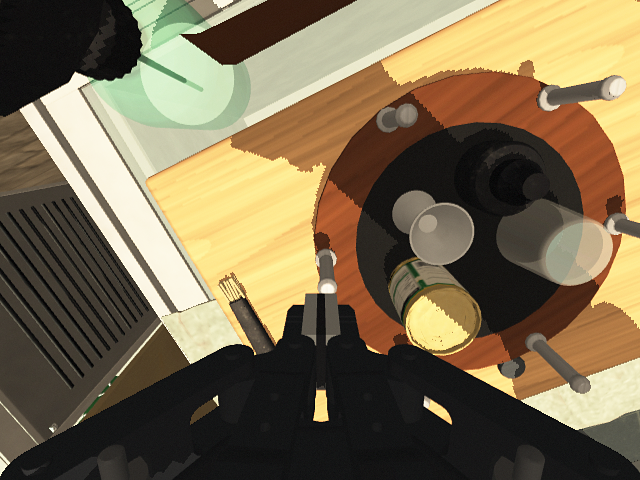

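```bash
python3 - <<'E'
from h import *
o=st(); c=camera("wrist"); T=np.array(c["tool_from_camera"]); print(T.round(3).tolist(),c["fov_y"])
f=240/np.tan(np.radians(c["fov_y"])/2);R=Ro.from_quat(o["ee_rot"]).as_matrix()
W=np.eye(4);W[:3,:3]=R;W[:3,3]=o["position"];W=W@T
for n,u,v,z in[("pegf top",327,287,.125),("pega top",405,114,.125),("jig",442,233,.129)]:
    d=W[:3,:3]@[(u-c["cx"])/f,(v-c["cy"])/f,1];X=W[:3,3]+d*(z-W[2,3])/d[2];dd=X[:2]-ax;print(n,X.round(3),np.hypot(*dd),np.degrees(np.arctan2(dd[1],dd[0])))
    print(" in tool",(R.T@(X-o["position"])).round(4))
E
```

```text
t 3.75 p [0.673  0.1215 0.2297] r 0.1351 phi 57.5 yawy -25.0 xax [-0.011  0.001 -1.   ] F [-0.26  0.42 -0.22] w 0.0 q [ 0.07  0.52 -0.47  1.26  0.22  1.42 -2.39]
[[-0.001, -0.288, 0.958, -0.133], [0.0, -0.958, -0.288, 0.074], [1.0, 0.0, 0.001, -0.0], [0.0, 0.0, 0.0, 1.0]] 68.09217301953204
pegf top [0.644 0.13  0.125] 0.12973091402817327 70.37399352143332
 in tool [ 0.105  -0.0286  0.0045]
pega top [0.731 0.036 0.125] 0.1331495809748608 12.446148432197768
 in tool [0.1039 0.0893 0.0527]
jig [0.649 0.041 0.129] 0.059077354514088014 35.06088581090953
 in tool [0.1008 0.013  0.0824]
```

Request:
{"method": "play_rows", "body": {
  "increments": "0.01 0.004 0 0;0.02 0 0 0;0.02 0 0 0;0.02 0 0 0;0.015 0 0 0;0.01 0 0 0;0.01 0 0 0;0.008 0 0 0;0 0 0 0"
}}

```text
clock: 4.7
position: [0.6754, 0.1163, 0.11]
ee_rot: [-0.594, -0.38, 0.6, -0.377]
ft_force: [0.2, -0.8, -0.8]
grip_width: 0.003
```

```bash
python3 - <<'E'
from h import *
st(.671,.12,.11)
cv2.imwrite("pics/w2.png",camera("wrist")["img"]);cv2.imwrite("pics/s2.png",cv2.resize(camera("side")["img"][60:340,200:480],None,fx=2,fy=2))
E
```

```text
t 4.7 p [0.6754 0.1163 0.11  ] r 0.1321 phi 55.5 yawy -25.3 xax [-0.01  -0.001 -1.   ] F [ 0.17 -0.77 -0.77] w 0.003 q [ 0.07  0.6  -0.45  1.4   0.26  1.21 -2.41]
local [ 0.     -0.0055 -0.0015]
```

View pics/w2.png

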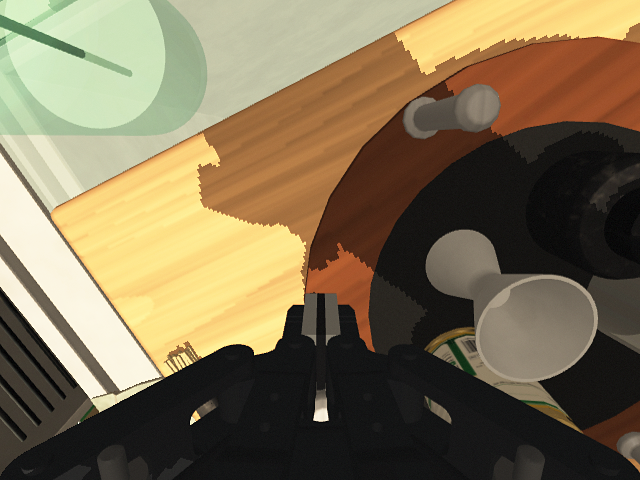

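View pics/s2.png

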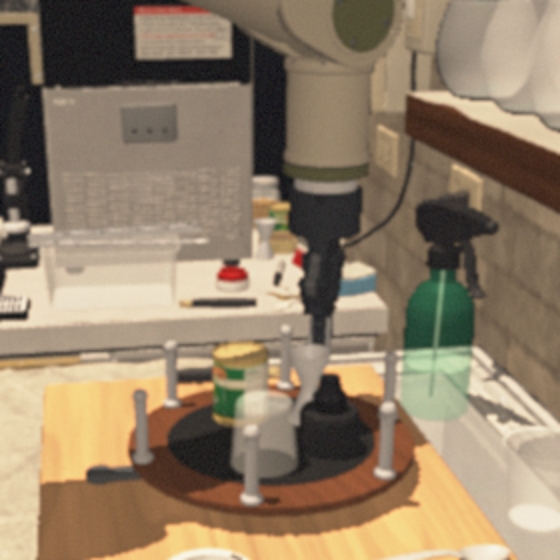

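Request:
{"method": "play_rows", "body": {
  "increments": "0 -0.003 0 0;0 -0.003 0 0;0 -0.003 0 0;0 -0.003 0 0;0 -0.003 0 0;0 -0.003 0 -0.01;0 -0.003 0 -0.02;0 -0.003 0 -0.02;0 -0.003 0 -0.02;0 -0.003 0 -0.02;0 -0.003 0 -0.02;0 -0.003 0 -0.02"
}}

```text
clock: 6.0
position: [0.6423, 0.1323, 0.1145]
ee_rot: [-0.569, -0.42, 0.57, -0.419]
ft_force: [1.0, -0.2, -1.8]
grip_width: 0.002
```

```bash
python3 - <<'E'
from h import *
st()
cv2.imwrite("pics/w3.png",camera("wrist")["img"])
E
```

```text
t 6.0 p [0.6423 0.1323 0.1145] r 0.1316 phi 71.5 yawy -17.2 xax [-0.002  0.    -1.   ] F [ 0.98 -0.21 -1.78] w 0.002 q [ 0.09  0.54 -0.49  1.49  0.26  1.18 -2.32]
```

View pics/w3.png

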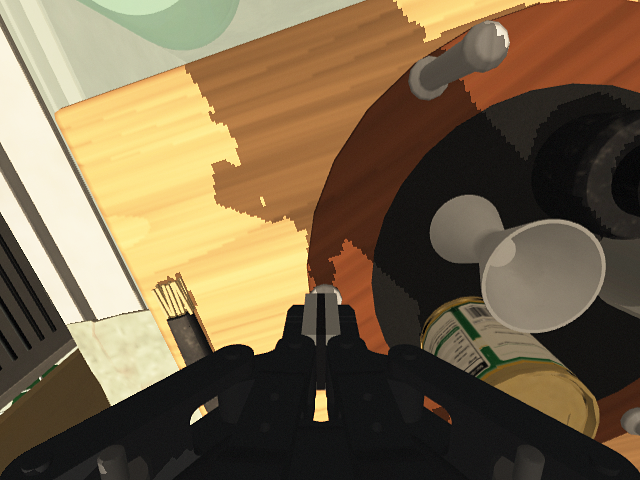

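Request:
{"method": "play_rows", "body": {
  "increments": "0.001 -0.004 0 -0.03;0.001 -0.004 0 -0.03;0.001 -0.004 0 -0.03;0.001 -0.004 0 -0.03;0.001 -0.004 0 -0.03;0.001 -0.004 0 -0.03;0.001 -0.004 0 -0.03;0.001 -0.004 0 -0.03;0.001 -0.004 0 -0.03;0.001 -0.004 0 -0.03"
}}

```text
clock: 7.05
position: [0.6, 0.1391, 0.1049]
ee_rot: [0.493, 0.507, -0.493, 0.507]
ft_force: [2.7, -1.1, 1.7]
grip_width: 0.003
```

```bash
cat > m.py <<'E'
from h import *
import sys
o=st(); k=sys.argv[1]
cv2.imwrite(f"pics/w{k}.png",camera("wrist")["img"]);cv2.imwrite(f"pics/t{k}.png",cv2.resize(camera("top")["img"][125:335,165:475],None,fx=2.4,fy=2.4))
cv2.imwrite(f"pics/s{k}.png",cv2.resize(camera("side")["img"][200:340,220:430],None,fx=3,fy=3))
E
python3 m.py 4
```

```text
t 7.05 p [0.6    0.1391 0.1049] r 0.1316 phi 90.2 yawy 1.6 xax [-0.  0. -1.] F [ 2.69 -1.06  1.66] w 0.003 q [ 0.14  0.48 -0.57  1.61  0.28  1.13 -2.04]
```

View pics/w4.png

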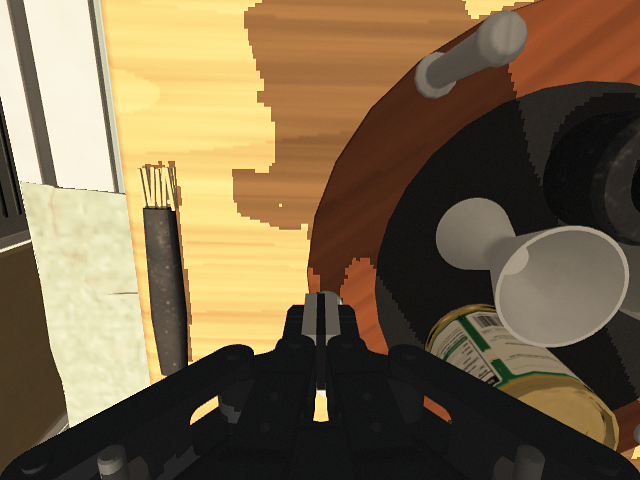

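View pics/s4.png

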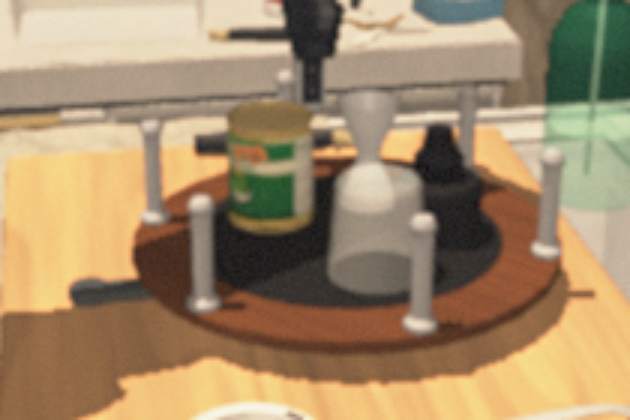

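Request:
{"method": "play_rows", "body": {
  "increments": "-0.003 -0.004 -0.001 -0.03;-0.002 -0.004 -0.001 -0.03;0 -0.004 -0.001 -0.03;0 -0.004 -0.001 -0.03;0 -0.004 0 -0.03;0.0005 -0.004 0 -0.03;0.0005 -0.004 0 -0.03;0.0005 -0.004 0 -0.03;0.0005 -0.004 0 -0.03;0.0005 -0.004 0 -0.03;0.0005 -0.004 0 -0.03;0.0005 -0.004 0 -0.03"
}}

```text
clock: 8.4
position: [0.5505, 0.1346, 0.1085]
ee_rot: [0.387, 0.592, -0.384, 0.594]
ft_force: [1.2, 0.8, 1.0]
grip_width: -0.001
```

```bash
python3 m.py 5
```

```text
t 8.4 p [0.5505 0.1346 0.1085] r 0.1366 phi 111.5 yawy 23.9 xax [ 0.004  0.001 -1.   ] F [1.21 0.75 0.97] w -0.001 q [ 0.24  0.39 -0.67  1.75  0.27  1.09 -1.67]
```

View pics/w5.png

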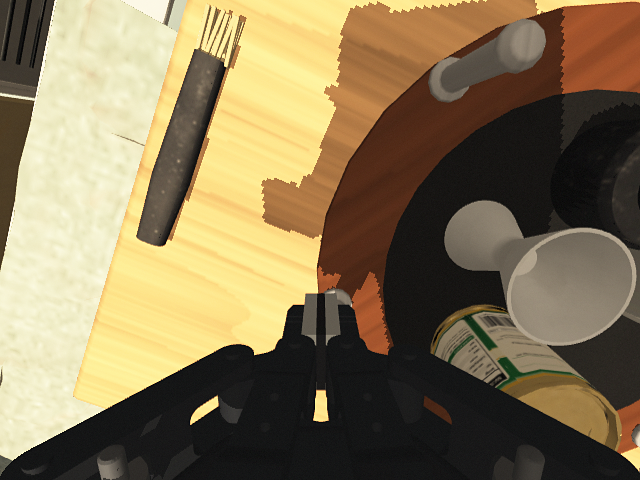

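View pics/s5.png

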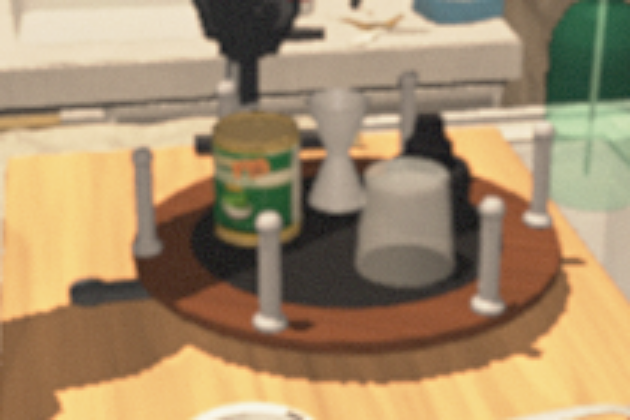

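Request:
{"method": "play_rows", "body": {
  "increments": "0 -0.004 0.0005 -0.03;0 -0.004 0.0005 -0.03;0 -0.004 0.0005 -0.03;0 -0.004 0.0005 -0.03;0 -0.004 0 -0.03;0 -0.004 0 -0.03;0 -0.004 0 -0.03;0 -0.004 0 -0.03;0 -0.004 0 -0.03;0 -0.004 0 -0.03;0 -0.004 0 -0.03;0 -0.004 0 -0.03;0 -0.004 0 -0.03;0 -0.004 0 -0.03;0 -0.004 0 -0.03;0 -0.004 0 -0.03"
}}

```text
clock: 10.15
position: [0.5002, 0.1006, 0.1084]
ee_rot: [0.232, 0.668, -0.225, 0.67]
ft_force: [1.7, 1.2, -2.0]
grip_width: 0.001
```

```bash
python3 m.py 6
```

```text
t 10.15 p [0.5002 0.1006 0.1084] r 0.1369 phi 137.1 yawy 52.3 xax [ 0.006  0.009 -1.   ] F [ 1.75  1.23 -2.01] w 0.001 q [ 0.41  0.29 -0.78  1.89  0.22  1.05 -1.12]
```

View pics/w6.png

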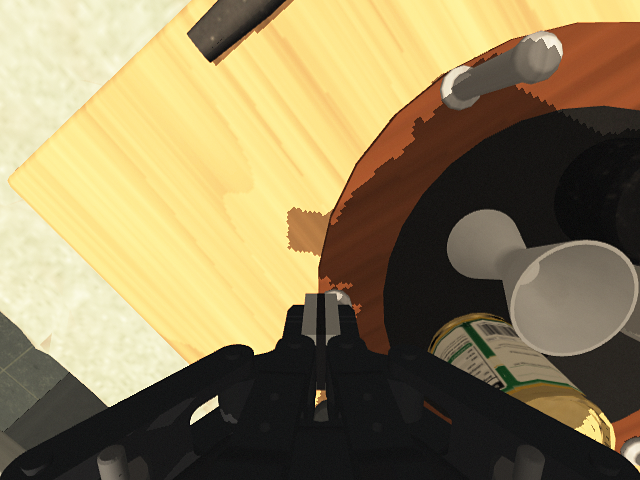

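View pics/t6.png

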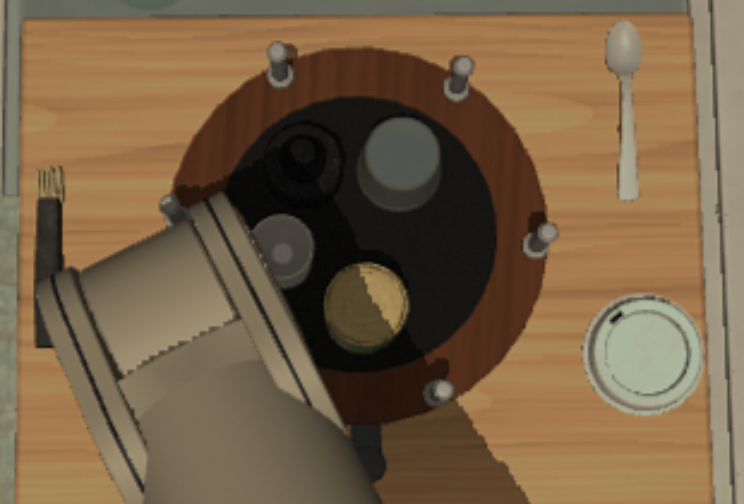

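Request:
{"method": "play_rows", "body": {
  "increments": "0 -0.0045 0 -0.025;0 -0.0045 0 -0.025;0 -0.0045 0 -0.025;0 -0.0045 0 -0.025;0 -0.0045 0 -0.025;0 -0.0045 0 -0.028;0 -0.0045 0 -0.028;0 -0.0045 0 -0.028;0 -0.0045 0 -0.028;0 -0.0045 0 -0.028;0 -0.0045 0 -0.028;0 -0.0045 0 -0.028;0 -0.0045 0 -0.028;0 -0.0045 0 -0.028;0 -0.0045 0 -0.028;0 -0.0045 0 -0.028"
}}

```text
clock: 11.9
position: [0.4695, 0.0445, 0.1084]
ee_rot: [0.085, 0.701, -0.071, 0.705]
ft_force: [-0.6, 1.7, 0.1]
grip_width: -0.002
```

```bash
python3 m.py 7
```

```text
t 11.9 p [0.4695 0.0445 0.1084] r 0.1361 phi 164.2 yawy 77.4 xax [ 0.008  0.018 -1.   ] F [-0.6   1.7   0.11] w -0.002 q [ 0.6   0.2  -0.83  1.98  0.15  1.02 -0.52]
```

View pics/w7.png

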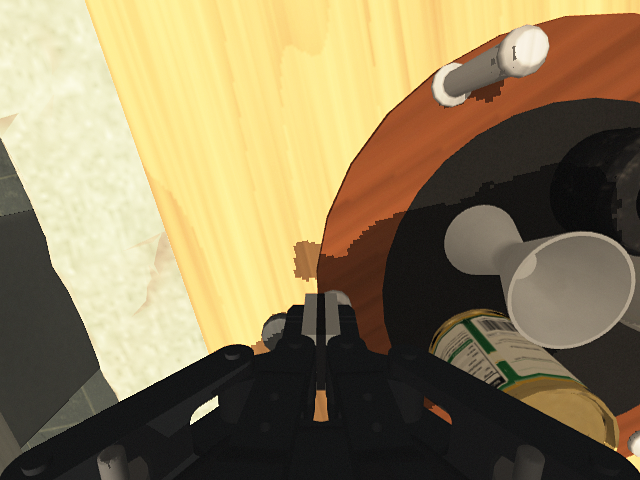

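View pics/t7.png

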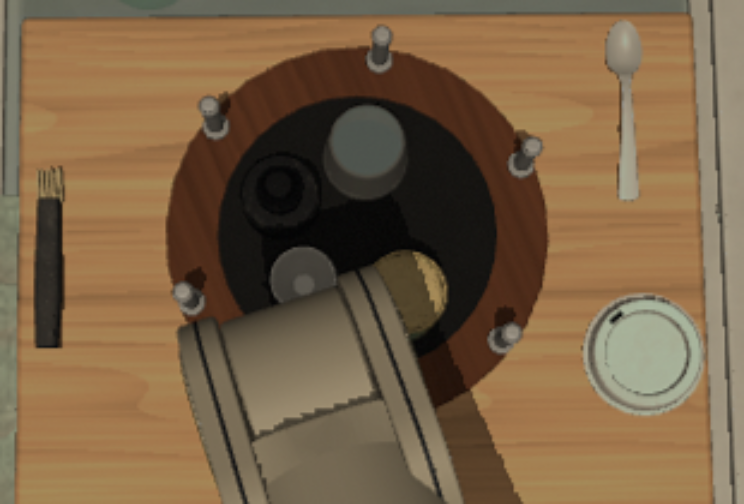

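Request:
{"method": "play_rows", "body": {
  "increments": "0 -0.0045 0 -0.026;0 -0.0045 0 -0.026;0 -0.0045 0 -0.026;0 -0.0045 0 -0.026;0 -0.0045 0 -0.026;0 -0.0045 0 -0.028;0 -0.0045 0 -0.028;0 -0.0045 0 -0.028;0 -0.0045 0 -0.028;0 -0.0045 0 -0.028;0 -0.0045 0 -0.028;0 -0.0045 0 -0.028;0 -0.0045 0 -0.028;0 -0.0045 0 -0.028;0 -0.0045 0 -0.028;0 -0.0045 0 -0.028;0 -0.003 0 -0.02;0 -0.002 0 -0.01"
}}

```text
clock: 13.85
position: [0.469, -0.023, 0.1074]
ee_rot: [-0.079, 0.7, 0.096, 0.704]
ft_force: [0.0, 1.5, 1.1]
grip_width: -0.004
```

```bash
python3 m.py 8
```

```text
t 13.85 p [ 0.469  -0.023   0.1074] r 0.135 phi -166.9 yawy 104.2 xax [ 0.003  0.024 -1.   ] F [0.01 1.53 1.07] w -0.004 q [ 0.76  0.2  -0.84  1.98  0.15  1.03  0.09]
```

View pics/w8.png

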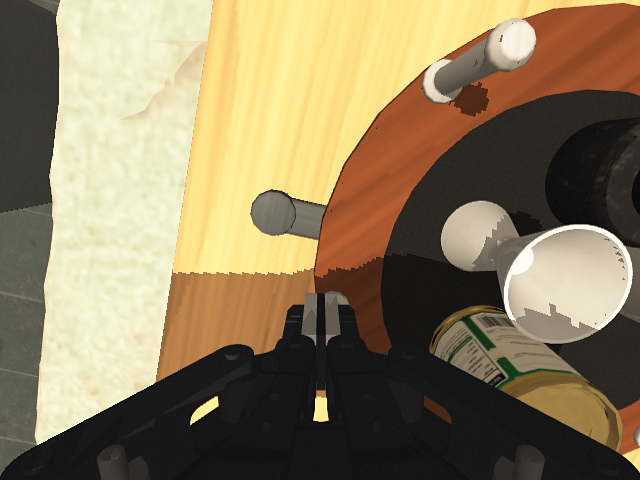

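View pics/t8.png

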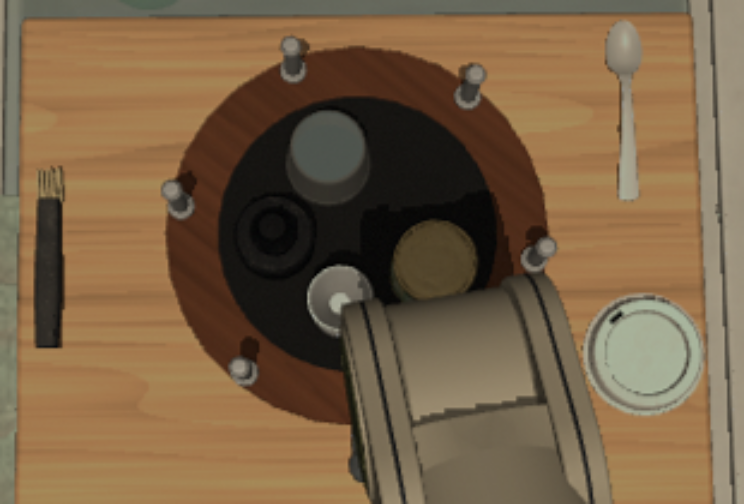

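```bash
python3 - <<'E'
from h import *
c=camera("top")
for n,x,y,z in[("a",291,45,.125),("b",475,74,.125),("c",173,187,.125),("d",547,246,.125),("e",240,368,.125),("jig",340,299,.129)]:
    X=ray(c,165+x/2.4,125+y/2.4,z);d=X[:2]-ax;print(n,X.round(4),np.hypot(*d).round(4),np.degrees(np.arctan2(d[1],d[0])).round(2))
o=get_obs(); c=camera("wrist"); T=np.array(c["tool_from_camera"])
f=240/np.tan(np.radians(c["fov_y"])/2);R=Ro.from_quat(o["ee_rot"]).as_matrix()
W=np.eye(4);W[:3,:3]=R;W[:3,3]=o["position"];W=W@T
for n,u,v,z in[("jig",568,282,.129),("pad",272,213,.036)]:
    d=W[:3,:3]@[(u-c["cx"])/f,(v-c["cy"])/f,1];X=W[:3,3]+d*(z-W[2,3])/d[2];dd=X[:2]-ax;print(n,X.round(4),np.hypot(*dd).round(4),np.degrees(np.arctan2(dd[1],dd[0])).round(2))
E
```

```text
a [0.7212 0.0522 0.125 ] 0.1287 20.32
b [ 0.6996 -0.0746  0.125 ] 0.1287 -39.65
c [0.6225 0.1333 0.125 ] 0.1277 80.08
d [ 0.5791 -0.121   0.125 ] 0.1302 -99.45
e [0.4987 0.0882 0.125 ] 0.1299 141.59
jig [0.5441 0.0206 0.129 ] 0.0579 166.98
jig [0.5455 0.0228 0.129 ] 0.0571 164.44
pad [0.4345 0.0025 0.036 ] 0.1661 -178.29
```

Request:
{"method": "play_rows", "body": {
  "increments": "0.0005 -0.0045 0 -0.028;0 -0.0045 0 -0.028;0 -0.0045 0 -0.028;0 -0.0045 0 -0.028;0 -0.0045 0 -0.028;0 -0.0045 0 -0.028;0 -0.004 0 -0.028;0 -0.003 0 -0.02;0 -0.002 0 -0.01;0 -0.001 0 0;0 0 0 0"
}}

```text
clock: 15.2
position: [0.482, -0.0561, 0.1066]
ee_rot: [-0.16, 0.684, 0.177, 0.69]
ft_force: [-0.5, 1.1, 0.2]
grip_width: -0.002
```

```bash
python3 m.py 9
```

```text
t 15.2 p [ 0.482  -0.0561  0.1066] r 0.1345 phi -151.8 yawy 117.6 xax [ 0.003  0.025 -1.   ] F [-0.54  1.15  0.21] w -0.002 q [ 0.81  0.25 -0.85  1.94  0.19  1.04  0.37]
```

View pics/t9.png

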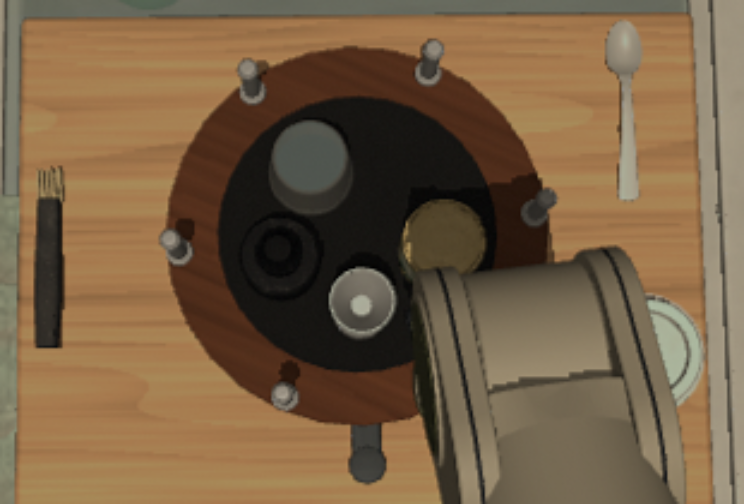

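View pics/w9.png

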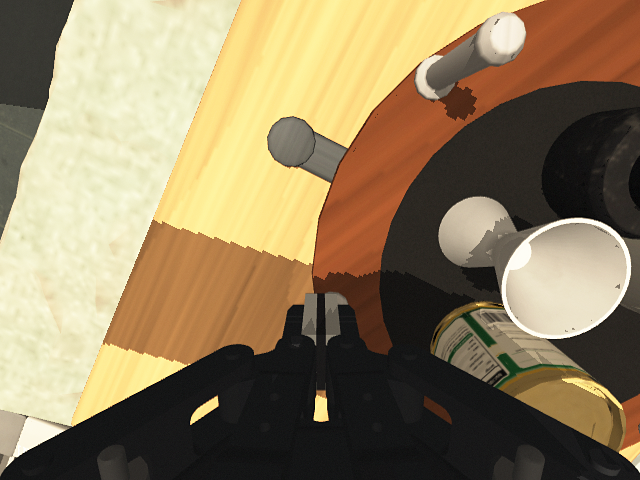

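```bash
cat > e.py <<'E'
from h import *
import sys
c=camera("top"); a=list(map(float,sys.argv[1:]))
J=ray(c,165+a[0]/2.4,125+a[1]/2.4,.129)[:2];P=ray(c,165+a[2]/2.4,125+a[3]/2.4,.036)[:2]
u=(P-ax)/np.linalg.norm(P-ax); d=J-ax
print(J,P,"along",d@u,"side (+=CCW short? cross u x d)",u[0]*d[1]-u[1]*d[0], "ang",np.degrees(np.arctan2(d[1],d[0]))%360,np.degrees(np.arctan2(u[1],u[0]))%360)
for x,y in[(249,66),(433,46),(174,237),(283,395),(547,198)]:
    X=ray(c,165+x/2.4,125+y/2.4,.125)[:2]-ax;print(np.degrees(np.arctan2(X[1],X[0])).round(1),end=" ")
E
python3 e.py 362 299 367 464
```

```text
[0.54388941 0.00573396] [0.43306314 0.00165268] along 0.05663774221481199 side (+=CCW short? cross u x d) -0.00021082116308793197 ang 181.786832702232 182.00010227510342
34.8 -24.2 95.7 156.6 -84.8
```

Request:
{"method": "play_rows", "body": {
  "increments": "0 0.004 0 0;0 0.005 0 0;0 0.005 0 0;0 0 0 0;-0.01 0 0 0;-0.02 0 0 0;-0.03 0 0 0;-0.03 0 0 0;-0.03 0 0 0;-0.02 0 0 0;0 0 0 0"
}}

```text
clock: 16.5
position: [0.4739, -0.0452, 0.2562]
ee_rot: [-0.162, 0.683, 0.178, 0.69]
ft_force: [-0.2, 0.3, 0.7]
grip_width: -0.002
```

```bash
python3 m.py 10
```

```text
t 16.5 p [ 0.4739 -0.0452  0.2562] r 0.1371 phi -157.4 yawy 117.8 xax [ 0.004  0.024 -1.   ] F [-0.19  0.27  0.74] w -0.002 q [ 0.88  0.05 -0.88  1.78  0.01  1.33  0.49]
```

View pics/t10.png

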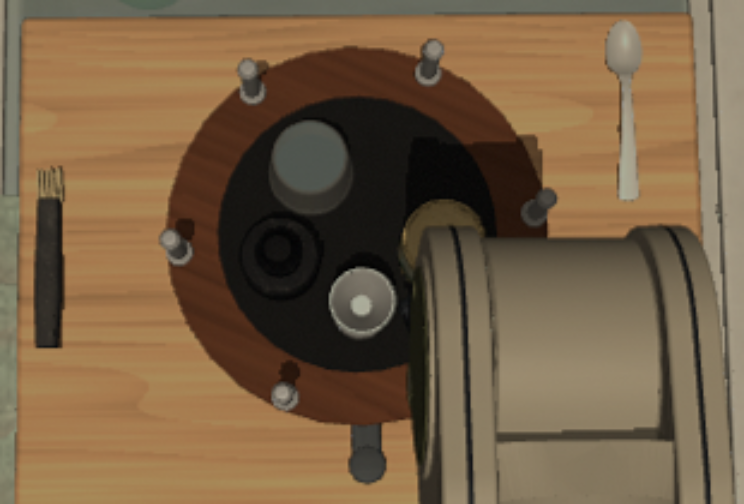

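View pics/s10.png

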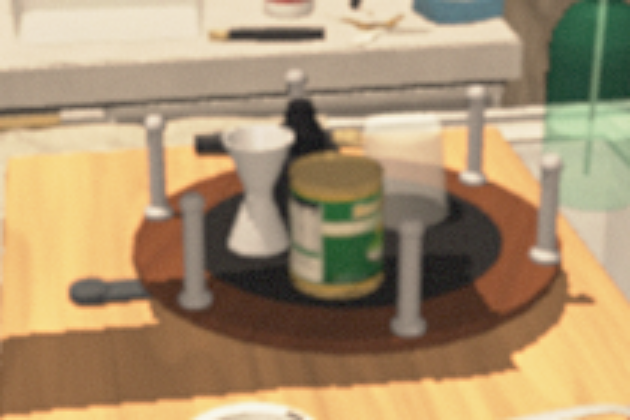

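The plate did not move as the finger withdrew. The jigger's top centre is still at (362,299) in the crop, in line with the pad at (367,464), and everything stands upright. The arm is clear, so I am handing in.

```bash
python3 e.py 362 299 367 464; python3 -c "
from workcell import workorder; workorder.hand_in()"
```

```text
[0.54388941 0.00573396] [0.43306314 0.00165268] along 0.05663774221481199 side (+=CCW short? cross u x d) -0.00021082116308793197 ang 181.786832702232 182.00010227510342
34.8 -24.2 95.7 156.6 -84.8 the job is handed in; nothing more can be done
```

I pushed one rim peg with the closed fingertip and turned the table about 144° counter-clockwise. Then I backed the finger off and lifted it clear, and handed the job in at about 16.5 s; the hand-in reports no verdict.

**Jigger:** it stands about 57 mm out on the tongue's side of the axis and about 0.2 mm from the tongue's centre line. That figure comes from points I read by eye in the top picture, so it is good to about 2–3 mm; the limit is 12 mm. The wrist camera, about 16° earlier, put the jigger 2.5° (about 2.5 mm) behind the top view's reading.

**Other things:** in the last pictures all four things on the plate stand upright, and the plate did not move when the finger withdrew. The brush and spoon look to be where they lay. The arm covers the lid in the last top view, but the finger never went near it.

**Forces:** the wrist force read under about 4 N at each stop I checked.

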